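# Set and lock the filling doser's portion dial

## Robot

A 6-joint arm with a two-finger parallel gripper is mounted at the origin on the work surface. World frame = base frame: x ahead of the robot, y to its left, z up, the work surface at z = 0. Lengths are in m, angles in rad, forces in N, time in s.
With the tool pointing down it reaches from about 0.35 to 0.775 m from the base axis. Payload 7.3 kg.
Tool frame: the origin (TCP) lies where the fingers leave the gripper's body, on its centre line; the fingertips stand manip.tcp_to_tips ahead of it and the grasp point (between the pads) lies 47 mm ahead of it (manip.tcp_to_tips is the distance from the TCP to the fingertips, in m); z points along the fingers, y is the direction in which the jaws open and shut (so a half turn about z gives the same grasp; the last joint's range is limited). The gripper opens to 92 mm and grips with 3 to 60 N. Pads are 19 mm wide; open, the fingers measure 130 mm over their backs; the gripper's body (75 mm by 190 mm) begins 47 mm behind the grasp point.
Start: joints at [1.012, 0.342, 1.524, -0, 1.275, -0.146], TCP at [0.211, 0.481, 0.292] pointing down, gripper open.
Joint ranges: [-2.53, 2.53], [-0.77, 2.02], [0.04, 2.7], [-1, 4.14], [0.28, 2.66], [-3.11, 3.11]. Speed limits (rad/s): [2.57, 2.57, 3.14, 3.14, 3.14, 3.14].

## Interface

Orientations are given as a unit quaternion [w, x, y, z].
In Python, from workcell import manip gives the robot as it stands. The module is installed in compiled form; this text tells all that it offers.
- The arm moves only by the shell command python3 -m inch 'ROWS'. ROWS is a JSON object of lists of equal length, an entry for each row: "claw": the finger opening in m, from 0 to 0.0918; "delta_pos": the shift along the tool's x, y, z in m, a list of three; "rotation": the turn, a rotation vector about the tool's x, y, z in rad, a list of three. In form: {"claw": [claw, ...], "delta_pos": [[x, y, z], ...], "rotation": [[wx, wy, wz], ...]}. A call has 1 to 12 rows; each row is the pose to reach, as a shift and turn from the pose measured when the call began, along the tool's axes at that moment; what a row does not reach only later rows make up. A row lasts 1/8 s, in which the tool goes at most 62.5 mm and 10.7 degrees, less where a joint would pass 70% of its speed; a pose out of reach is approached as far as the arm can. A call with a gripper value outside its range is refused whole. The fingers move at their own pace and stop on an object; the grip force is fixed at half the most. Time passes only in rows, so rows that repeat a pose let the fingers close. It gives the time, the measured TCP pose, the force and the opening at its end, in the units of the state.
- manip.state(): the state, without advancing time (a new reading comes with each control period).
- manip.grab_frame(name): name is "scene" or "top" or "wrist"; returns a dict with "image" (480x640x3 uint8, red, green, blue), "intrinsics" (3x3 intrinsics, pixels), "dist" ([k1, k2, p1, p2, k3] as OpenCV has them; the pictures are not rectified), "cam_to_world" (4x4, takes a point from camera to world coordinates). Camera axes: x right, y down, z forward; pixel columns grow to the right and rows downward; lengths in m; the calibration is good to about 2 mm. A picture is of the moment at which its call begins. There is no depth.
- manip.sign_off(): hands the job in, once; it reports no verdict.
Trained networks look in a picture, given as the dict that the camera call returned (one of the last four; its "shot" number tells which), for a name from the list of things; names that differ only in an ending like _2 or _b are one class to them, and where a whole thing is asked for, a point or a joint stands for the part that bears it (a point fixed in the world has none). Each returns a list of dicts, best first, with "confidence" (0 to 1); they miss things now and then, are a little off and sometimes report something else, mostly with a low value. They report only what shows in the picture. A call takes as long as a camera call.
- manip.trace(target, picture): "mask" (480x640 bool, what is visible of it) and "box" ([left, top, width, height] in pixels, round what is visible of it).
- manip.landmark_of(target, picture): "position" ([column, row] in pixels: a listed point, or the origin of a listed thing).
The state is a dict: "t": time; "joint_positions": joint angles; "qd": joint speeds; "joint_torque": joint torques, N m; "eef_pos": TCP position; "eef_rot": TCP orientation; "force": force on the tool from outside, world axes, zero at the start; "ft_torque": the same for the moment, N m; "width": opening from 0.0 (shut) to 1.0 (fully open).
Only numpy, scipy, OpenCV 4.12 (cv2) and the standard library are available. Lean on these libraries where they do the work, as an engineer would, in place of code of your own. Each camera call takes 0.05 s, during which the arm holds its last target.

## Task

Set the pastry filling doser to its marked portion: press the dial down until you just feel it touch bottom, ease off a little and, keeping it pressed, turn it until the pointer on its far rim is at the marked middle notch, then let it rise fully there. Never press hard against the bottom or force it round. Then slide the lock bolt fully home towards the dial, and leave the piping nozzle, tart ring, bowl and jar around it where they are.

Things in the scene. Friction and masses are not known exactly. Their poses are not given: they have to be found in the camera images.
- doser: bench-top pastry filling doser, steel housing, flat top 85 mm above the table. Origin on the table under the dial's axis; x to the machine's far side, y to its left, z up. Fixed. Housing from -120 to 160 mm in x, -170 to 290 mm in y; hopper 132 mm across at x 10, y 210 mm, lid top 184 mm above the table; spouts stick out 62 mm on the right end
- dial_grip (a point): centre of the dial's grip bar, on the dial's axis, 122 mm above the table at rest; x along the bar towards the pointer, z up. Bar 70 mm long, 16 wide, 26 high, standing on the dial's flat upper face (109 mm above the table at rest)
- dial: the portion dial: black disc 104 mm across with the grip bar. Turns about its upright axis from 1.55 rad left of the mark to 0.6 rad right of it; about 0.06 Nm friction, stays where left. It starts 0.9 to 1.4 rad left, so it must go clockwise from above. Origin on its axis, 85 mm above the table at rest; x to the pointer
- dial_press: the dial's sprung stem (goes down with the dial, does not turn; origin as the dial's). Push on the dial: 4 N starts it, then only 1.5 N more per mm. After 1.5 to 8.5 mm, different on each machine and not visible, it is free to turn; 1.3 mm deeper it meets the index plate, felt as much stiffer (14 N per mm). Turn it about 0.65 mm above that touch
- index_plate (a joint): how far the hidden sprung bottom plate inside the housing is pushed down by the dial, m: 0 untouched, rises once the dial bottoms on it; 0.0005 (about 8 N on top of the dial's own spring) is too hard
- index_twist (a joint): twist of the hidden index teeth inside the housing, rad: 0 unloaded. They block the dial's turning between notches until it is pressed deep enough; turning against them with 0.6 Nm twists them 0.03 rad, which is too hard. If the dial is let go between notches it stays caught low under them
- pointer (a point): pointer: steel tongue 6 mm wide, 5 mm thick, sticking out 16 mm from the dial's rim at one end of the bar's line, with a small fin on the disc above it. This point is 2 mm inside its tip, 66 mm from the axis, mid-thickness, 101 mm above the table at rest; x outwards. It starts standing up, left of the collar's notches
- collar: steel scale collar round the dial's far rim, with three notches 0.45 rad apart in its top edge; inner radius 70, outer 78 mm, top 105 mm above the table. It only shows the settings, it does not touch the pointer. Origin as the doser's
- mark (a point): the set mark: the middle notch, straight on the doser's far side, between two small raised cheeks (top 113 mm above the table), facing the lock bolt. The point lies where the pointer's point is when the pointer stands up centred in this notch; x outwards, y to the machine's left, z up. Let go within about 2.5 mm of centre, the pointer rises fully
- bolt_knob (a point): centre of the upright round knob (16 mm across, 32 mm tall, top 130 mm above the table) of the lock bolt beyond the mark, 121 mm from the dial's axis when open. It slides straight towards the dial by 18 mm, 2 N friction, to a stop; x points away from the dial
- bolt (a joint): the lock bolt: 0 open, 0.018 m fully home under the pointer; a pointer that is not up blocks it
- nozzle: small conical steel piping nozzle, 28 mm wide, 35 mm tall, standing on the doser's top right of the dial (bystander; origin at the middle of its underside)
- tart_ring: steel tart ring, 90 mm across, 22 mm high, on the table beyond the doser, left or right (bystander; origin at the middle of its underside)
- bowl: white bowl, 110 mm across, 50 mm high, right of the doser (bystander; origin at the middle of its underside)
- jar: glass jar, 70 mm across, 100 mm tall, on the table beyond the doser, left or right (bystander; origin at the middle of its underside)

How it is judged:
By the outcome, as a careful person would: the job done as asked, in the order asked, and still so for the second after the job is handed in, with the robot touching nothing.
It also fails if it takes over 72 s, if anything falls off the work surface, if the arm or the gripper's body presses on something with over 40 N, if the wrist force passes 120 N, or if a joint passes its speed limit or range.

## Working session

There is one attempt and no reset: what is moved stays moved. The work goes in short steps, Python scripts to look and compute and a shell command to move; the robot and the scene stay as the last step left them, time stands still between calls to the robot, and variables do not carry over. Pictures are saved under pics/ and viewed, and the job is handed in when it is done.

```bash
mkdir -p pics; cat > h.py <<'E'
import numpy as np, cv2
from workcell import manip
def snap(n,fn=None):
    p=manip.grab_frame(n)
    if fn: cv2.imwrite('pics/'+fn,p['image'][:,:,::-1])
    return p
def ray(p,px):
    K=np.array(p['intrinsics']);d=np.array(p['dist']);T=np.array(p['cam_to_world'])
    u=cv2.undistortPoints(np.array([[px]],float),K,d)[0,0]
    return T[:3,3],T[:3,:3]@np.array([u[0],u[1],1])
def at_z(p,px,z):
    o,d=ray(p,px);return o+d*(z-o[2])/d[2]
def proj(p,X):
    K=np.array(p['intrinsics']);d=np.array(p['dist']);T=np.linalg.inv(np.array(p['cam_to_world']))
    X=np.atleast_2d(X).astype(float)
    return cv2.projectPoints(X,cv2.Rodrigues(T[:3,:3])[0],T[:3,3],K,d)[0][:,0]
E
python3 - <<'E'
from h import *
np.set_printoptions(precision=4,suppress=True)
print(manip.state(), manip.tcp_to_tips)
Z=dict(doser=0,dial_grip=.122,dial=.085,pointer=.101,mark=.101,bolt_knob=.114,nozzle=.085,tart_ring=0,bowl=0,jar=0)
for n in ['scene','top','wrist']:
    p=snap(n,n+'0.png'); print(n,np.array(p['cam_to_world']))
    for k,z in Z.items():
        for r in manip.landmark_of(k,p)[:2]:
            print(k,np.round(r['position'],1),round(r['confidence'],2),at_z(p,r['position'],z))
E
```

```text
{'t': 0.0, 'joint_positions': array([ 1.012 ,  0.3427,  1.525 , -0.    ,  1.2754, -0.146 ]), 'qd': array([-0.0008, -0.    , -0.0002,  0.0008, -0.0009, -0.0006]), 'joint_torque': array([ -0.0015, -43.1238, -24.422 ,   0.0717,   0.0559,  -0.0001]), 'eef_pos': array([0.2104, 0.4806, 0.2916]), 'eef_rot': array([-0.0003,  0.2049,  0.9788, -0.0007]), 'force': array([ 0.1369, -0.6643,  0.2158]), 'ft_torque': array([ 0.0068,  0.014 , -0.0004]), 'width': 1.0009421544701753} 0.0655
scene [[-0.6774  0.441  -0.5888  1.1814]
 [ 0.7356  0.3973 -0.5487  0.4978]
 [-0.008  -0.8048 -0.5935  0.6974]
 [ 0.      0.      0.      1.    ]]
doser [403.2 291.4] 0.94 [0.5037 0.1024 0.    ]
dial_grip [406.4 247.6] 0.63 [0.5108 0.1014 0.122 ]
dial_grip [399.9 293.1] 0.17 [0.6298 0.1698 0.122 ]
dial [402.  258.1] 0.82 [0.5037 0.0898 0.085 ]
pointer [427.9 268.6] 0.92 [0.5148 0.1576 0.101 ]
pointer [400.5 289.5] 0.36 [0.6009 0.1529 0.101 ]
mark [395.9 271.2] 0.69 [0.5633 0.1154 0.101 ]
mark [430.5 267.7] 0.41 [0.5089 0.1599 0.101 ]
bolt_knob [377.9 282.4] 0.72 [0.6254 0.1179 0.114 ]
nozzle [353.9 233.6] 0.69 [ 0.5
[... 361 characters left out ...]
29  0.8192]
 [ 0.      0.      0.      1.    ]]
doser [236.8 292.5] 0.62 [0.4973 0.0944 0.    ]
dial_grip [220.9 285.2] 0.76 [0.508  0.0984 0.122 ]
dial_grip [287.3 164.8] 0.74 [ 0.7016 -0.0023  0.122 ]
dial [227.7 290.3] 0.96 [0.5005 0.0947 0.085 ]
mark [222.8 247.1] 0.91 [0.5698 0.1016 0.101 ]
bolt_knob [217.7 216. ] 0.5 [0.6185 0.1086 0.114 ]
nozzle [314.2 303.7] 0.45 [ 0.4793 -0.047   0.085 ]
tart_ring [220.  244.8] 0.25 [ 0.5847  0.1277 -0.    ]
bowl [393.6 229.7] 0.97 [ 0.615  -0.1943  0.    ]
jar [291.3 168.1] 0.92 [ 0.7315 -0.0022  0.    ]
wrist [[ 0.4018  0.8822  0.2453  0.1461]
 [ 0.9157 -0.3872 -0.1072  0.5089]
 [ 0.0004  0.2677 -0.9635  0.3844]
 [ 0.      0.      0.      1.    ]]
```

View pics/scene0.png

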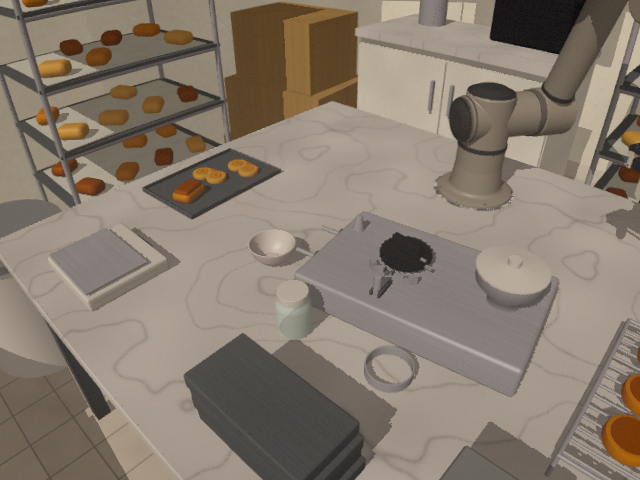

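View pics/top0.png

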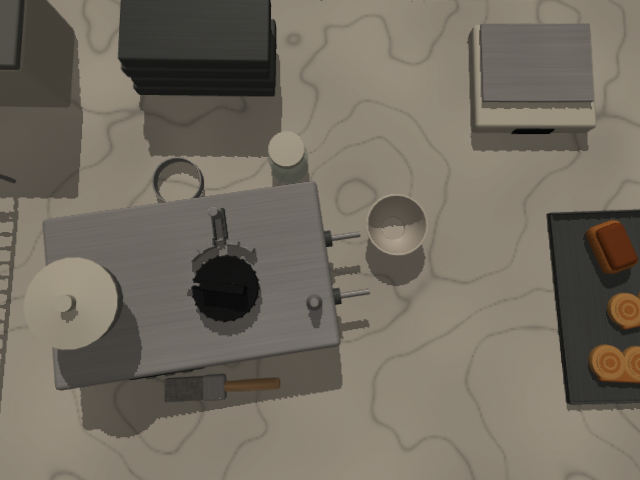

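The scene picture shows the dial at about (405,254) with the pointer at (428,268), the knob at (380,285), and the jar, ring and bowl standing clear. In the top view the dial is at (226,288), the pointer faces left at (193,291), the knob is at (216,213), and the nozzle at (314,302). I'll fit the doser's pose more closely.

```bash
python3 - <<'E'
from h import *
np.set_printoptions(precision=4,suppress=True)
a=cv2.imread('pics/top0.png');b=cv2.imread('pics/scene0.png')
A=cv2.resize(a[190:340,150:350],(800,600),interpolation=cv2.INTER_CUBIC);A=cv2.convertScaleAbs(A,alpha=1.8,beta=10)
B=cv2.resize(b[215:320,340:480],(800,600),interpolation=cv2.INTER_CUBIC);B=cv2.convertScaleAbs(B,alpha=1.8,beta=10)
cv2.imwrite('pics/topz.png',A);cv2.imwrite('pics/scz.png',B)
p=snap('top');s=snap('scene')
for k in ['doser','dial','bolt','bolt_knob','collar','pointer','nozzle']:
  for q,n in((p,'t'),(s,'s')):
    for r in manip.trace(k,q)[:1]:
        m=r['mask'];ys,xs=np.nonzero(m);print(k,n,round(r['confidence'],2),r['box'],len(xs),xs.mean(),ys.mean())
        if k=='doser' and n=='t':
            c=cv2.findContours(m.astype(np.uint8),0,2)[0];c=max(c,key=cv2.contourArea)
            print(cv2.minAreaRect(c), cv2.approxPolyDP(c,6,True)[:,0].tolist())
# corners top
for px in [(43,220),(317,182),(339,343),(60,386)]: print(px,at_z(p,px,.085))
E
```

```text
doser t 0.66 [21.1, 186.2, 349.6, 204.8] 50168 184.6412254823792 285.17608834316695
((194.02767944335938, 284.400146484375), (174.7532958984375, 344.182373046875), 81.52884674072266) [[360, 233], [322, 229], [312, 181], [47, 219], [45, 261], [26, 293], [26, 320], [52, 349], [57, 389], [339, 343], [335, 305], [369, 291], [333, 287], [326, 248]]
doser s 0.84 [295.5, 213.5, 263.1, 184.5] 27888 434.6236015490534 296.524454962708
dial t 0.94 [183.0, 253.6, 75.0, 69.2] 3564 224.35802469135803 287.56257014590346
dial s 0.9 [378.1, 232.4, 57.7, 40.9] 1679 405.6521739130435 253.40798094103633
bolt t 0.55 [210.0, 206.0, 15.8, 35.1] 276 216.71014492753622 222.13768115942028
bolt s 0.59 [371.3, 270.6, 17.6, 25.3] 239 379.1757322175732 281.765690376569
bolt_knob t 0.58 [208.2, 209.6, 16.5, 32.9] 254 216.59055118110237 221.03937007874015
bolt_knob s 0.79 [372.5, 272.6, 19.0, 20.6] 199 378.99497487437185 281.79899497487435
collar t 0.67 [190.5, 208.0, 64.7, 53.7] 534 219.24906367041197 241.29588014981275
collar s 0.88 [370.2, 256.2, 50.5, 42.8] 581 391.1927710843373 277.671256454389
pointer t 0.77 [185.1, 251.9, 75.1, 68.3] 3543 224.59158904882867 287.8975444538527
pointer s 0.79 [381.5, 231.3, 52.2, 35.4] 1558 405.9249037227214 253.38639281129653
nozzle t 0.77 [307.8, 295.4, 14.8, 13.5] 180 312.8888888888889 301.97222222222223
nozzle s 0.58 [373.7, 272.5, 15.8, 23.4] 237 379.0548523206751 281.3122362869198
(43, 220) [0.6146 0.3998 0.085 ]
(317, 182) [ 0.6831 -0.0505  0.085 ]
(339, 343) [ 0.4166 -0.0876  0.085 ]
(60, 386) [0.3503 0.3521 0.085 ]
```

View pics/topz.png

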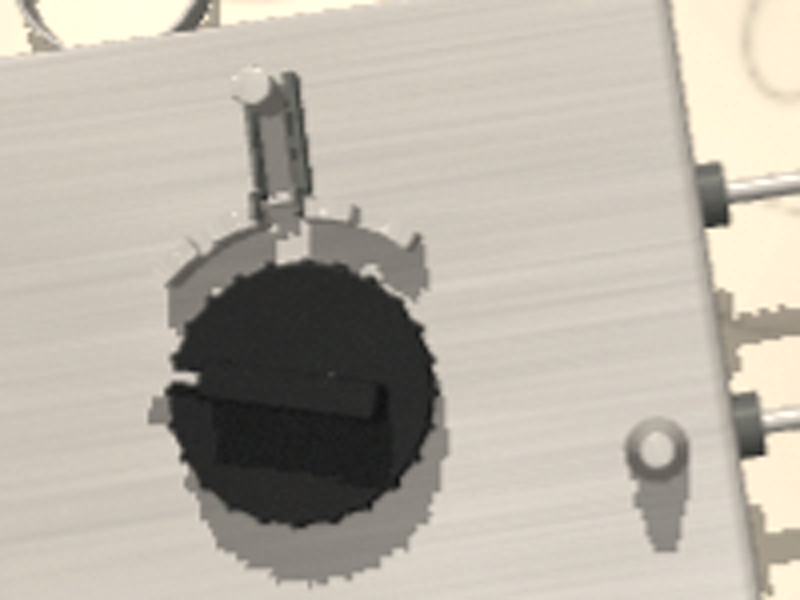

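View pics/scz.png

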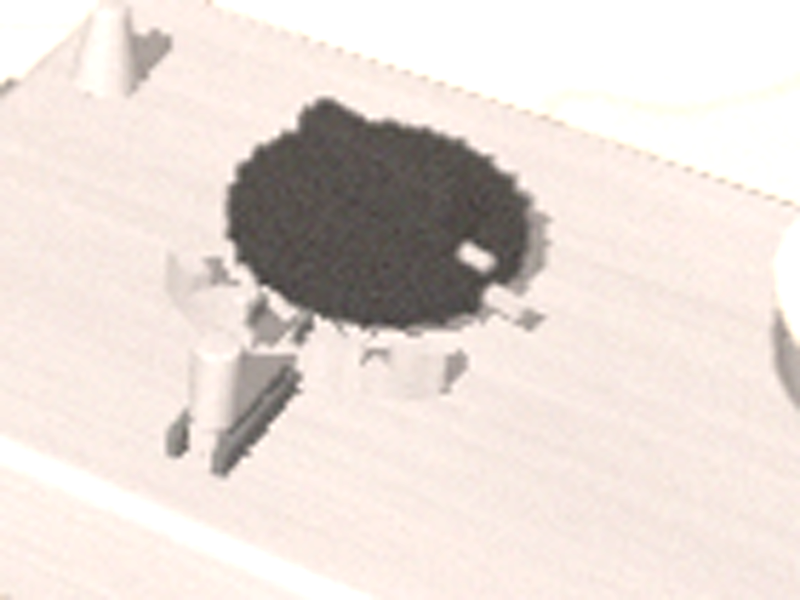

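```bash
cat > fit.py <<'E'
from h import *
from scipy.optimize import least_squares
np.set_printoptions(precision=4,suppress=True)
p=snap('top');s=snap('scene')
L=lambda x,y,z:np.array([x,y,z])
# local pts
obs=[(p,L(.121,0,.130),(213,211.2),1),(p,L(0,0,.109),(226.2,288),1),(p,L(.074,0,.105),(222.5,249.5),1),
 (s,L(.121,0,.130),(378.2,275.9),1),(s,L(0,0,.109),(406.0,254.0),.5),
 (p,L(.16,-.17,.085),(316,182.5),.4),(p,L(-.12,-.17,.085),(339,343),.4)]
def W(v,l):
    c,t=np.cos(v[2]),np.sin(v[2]);return np.array([v[0]+c*l[0]-t*l[1],v[1]+t*l[0]+c*l[1],l[2]])
def f(v):
    # per-camera pixel shift allowed with prior (2mm ~ 1.5px)
    r=[]
    for q,l,o,w in obs:
        sh=v[3:5] if q is p else v[5:7]
        r+=list(w*(proj(q,W(v,l))[0]+sh-np.array(o)))
    return np.r_[r,.5*np.array(v[3:7])]
R=least_squares(f,[.503,.094,.13,0,0,0,0])
print(R.x,R.cost);print(R.fun[:14].reshape(-1,2))
v=R.x
for t in np.arange(.9,1.45,.1):
    l=L(.066*np.cos(t),.066*np.sin(t),.101)
    print(t,proj(p,W(v,l))[0]+v[3:5],proj(s,W(v,l))[0]+v[5:7])
E
python3 fit.py
```

```text
[0.5025 0.0939 0.1618 1.0225 1.2342 0.5191 2.1662] 23.58523824413982
[[ 0.4909  2.1141]
 [ 0.1402  2.1142]
 [-1.7082 -4.9457]
 [-0.0331  0.0713]
 [-0.1933 -1.2258]
 [ 0.2492 -0.7781]
 [ 1.8045  1.8001]]
0.9 [191.9151 269.9218] [420.2027 274.2866]
1.0 [189.9324 273.5982] [423.1458 273.4759]
1.1 [188.3181 277.4485] [425.8863 272.4722]
1.2 [187.0894 281.435 ] [428.3944 271.2887]
1.2999999999999998 [186.26   285.5185] [430.6442 269.9405]
1.4 [185.8396 289.6583] [432.6135 268.4445]
```

```bash
python3 -m inch '{"claw":[0.06,0.06,0.06,0.06,0.06,0.06,0.06,0.06,0.06,0.06,0.06,0.06],"delta_pos":[[-0.042,-0.024,-0.03],[-0.085,-0.048,-0.03],[-0.127,-0.071,-0.03],[-0.17,-0.095,-0.03],[-0.212,-0.119,-0.03],[-0.254,-0.142,-0.03],[-0.296,-0.166,-0.03],[-0.338,-0.19,-0.03],[-0.38,-0.213,-0.03],[-0.423,-0.237,-0.03],[-0.423,-0.237,-0.03],[-0.423,-0.237,-0.03]],"rotation":[[0,0,0.13],[0,0,0.26],[0,0,0.39],[0,0,0.52],[0,0,0.65],[0,0,0.78],[0,0,0.91],[0,0,1.04],[0,0,1.17],[0,0,1.28],[0,0,1.28],[0,0,1.28]]}'
python3 - <<'E'
from h import *
np.set_printoptions(precision=4,suppress=True)
w=snap('wrist','w1.png');print(w['cam_to_world']); print(w['intrinsics'])
Z=dict(dial_grip=.122,dial=.085,pointer=.101,mark=.101,bolt_knob=.114,nozzle=.085)
for k,z in Z.items():
    for r in manip.landmark_of(k,w)[:2]:
        print(k,np.round(r['position'],1),round(r['confidence'],2),at_z(w,r['position'],z))
E
```

```text
t: 4.05
eef_pos: [0.5026, 0.0944, 0.322]
eef_rot: [-0.0, 0.749, 0.663, -0.0]
force: [-0.3, 0.0, 0.4]
width: 0.655
[[ 0.9925 -0.1178 -0.0313  0.5123]
 [-0.1219 -0.9568 -0.2638  0.1646]
 [ 0.0011  0.2657 -0.9641  0.4143]
 [ 0.      0.      0.      1.    ]]
[[360.7703   0.     323.527 ]
 [  0.     360.7703 231.913 ]
 [  0.       0.       1.    ]]
dial_grip [324.3 218.9] 0.87 [0.5048 0.0957 0.122 ]
dial [323.9 208.4] 0.85 [0.5047 0.097  0.085 ]
pointer [325.6 133.1] 0.64 [0.5143 0.1641 0.101 ]
mark [397.1 191.5] 0.83 [0.5706 0.1075 0.101 ]
mark [321.2 209.5] 0.48 [0.5026 0.0996 0.101 ]
bolt_knob [465.1 175.9] 0.88 [0.6257 0.1161 0.114 ]
nozzle [317.7 344.3] 0.87 [ 0.4808 -0.0451  0.085 ]
```

View pics/w1.png

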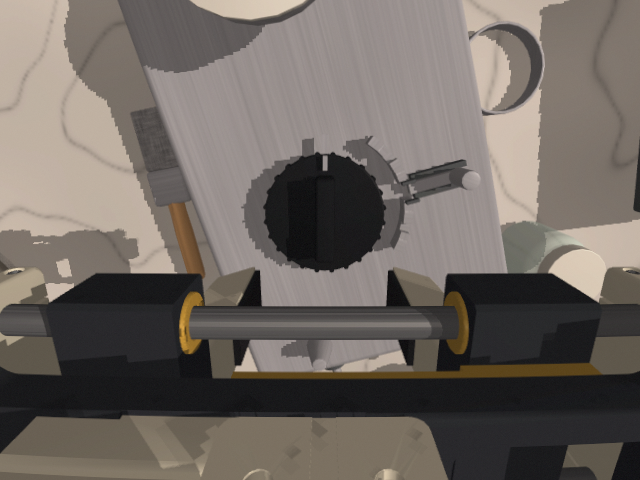

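The wrist view shows the dial at (324,211), its bar running nearly straight up in the picture with the fin at (325,163), and the knob top at (471,180). I'll refine with a zoom.

```bash
python3 - <<'E'
from h import *
a=cv2.imread('pics/w1.png')
A=cv2.resize(a[125:285,240:440],(800,640),interpolation=cv2.INTER_CUBIC);A=cv2.convertScaleAbs(A,alpha=2.2,beta=10)
cv2.imwrite('pics/w1z.png',A[:600])
E
```

```text
(no output)
```

View pics/w1z.png

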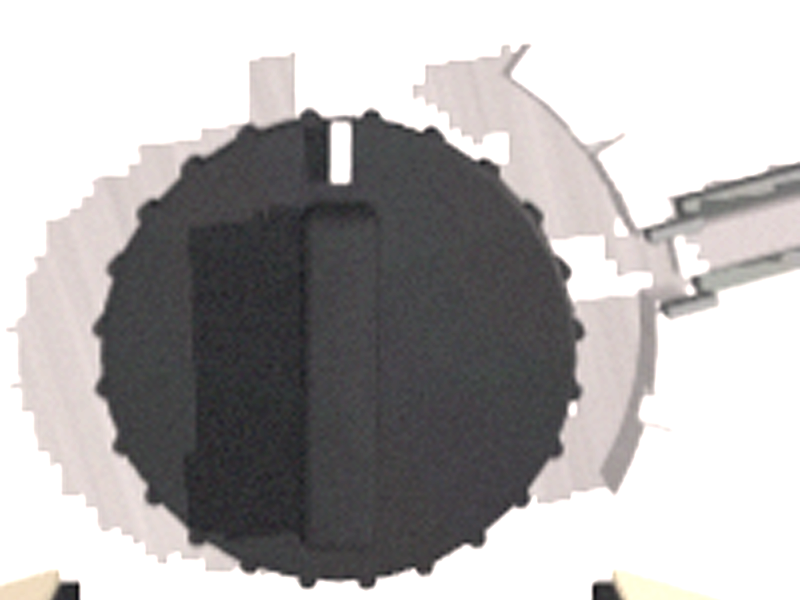

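```bash
python3 - <<'E'
from h import *
np.set_printoptions(precision=4,suppress=True)
a=cv2.imread('pics/w1.png')
A=cv2.resize(a[140:220,380:500],(800,533),interpolation=cv2.INTER_CUBIC);A=cv2.convertScaleAbs(A,alpha=1.1,beta=0)
cv2.imwrite('pics/w1k.png',A)
p=snap('wrist')
e1=at_z(p,(325.1,176.5),.135);e2=at_z(p,(325.1,261),.135)
print('bar ends',e1,e2,np.linalg.norm(e1-e2),(e1+e2)/2,np.arctan2(*(e1-e2)[[1,0]]))
c=at_z(p,(325,211.8),.109);print('disc',c)
for x in((303,378)): print(at_z(p,(x/4+240,218),.135))
f=at_z(p,(325.2,163),.112);print('fin dir',f,np.arctan2(*(f-c)[[1,0]]))
k=at_z(p,(471,180),.130);print('knob',k,np.linalg.norm((k-c)[:2]),np.arctan2(*(k-c)[[1,0]]))
m=at_z(p,(240+672/4,125+272/4),.113);print('cheek mid',m,np.linalg.norm((m-c)[:2]),np.arctan2(*(m-c)[[1,0]]))
for n in [0,1]:pass
E
```

```text
bar ends [0.5101 0.1323 0.135 ] [0.5018 0.0636 0.135 ] 0.06920254197401014 [0.5059 0.098  0.135 ] 1.4506084131612484
disc [0.5062 0.0991 0.109 ]
[0.4988 0.1006 0.135 ]
[0.5136 0.0988 0.135 ]
fin dir [0.5113 0.1407 0.112 ] 1.447004100683887
knob [0.6248 0.1153 0.13  ] 0.11973980034037345 0.1356254310303169
cheek mid [0.5778 0.1076 0.113 ] 0.0721600591936437 0.11807473761248345
```

View pics/w1k.png

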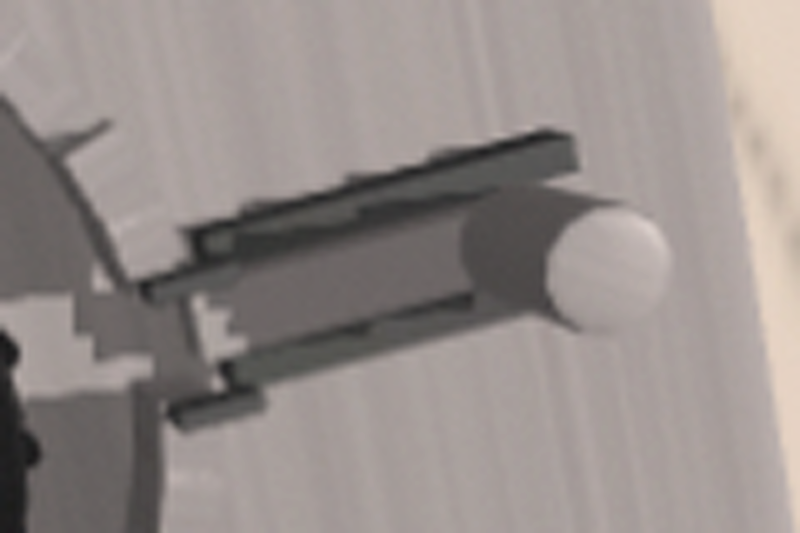

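```bash
python3 -m inch '{"claw":[0.06,0.06,0.06,0.06,0.06],"delta_pos":[[0.0045,0.0029,0.03],[0.0045,0.0029,0.06],[0.0045,0.0029,0.09],[0.0045,0.0029,0.11],[0.0045,0.0029,0.11]],"rotation":[[0,0,0],[0,0,0],[0,0,0],[0,0,0],[0,0,0]]}'
python3 - <<'E'
from h import *
np.set_printoptions(precision=4,suppress=True)
w=snap('wrist','w2.png'); snap('scene','s2.png')
Z=dict(dial_grip=.122,dial=.085,pointer=.101,mark=.101,bolt_knob=.114)
for k,z in Z.items():
    for r in manip.landmark_of(k,w)[:1]:
        print(k,np.round(r['position'],1),round(r['confidence'],2),at_z(w,r['position'],z))
st=manip.state();print(st['eef_pos'],st['force'])
# where project points: tip centre
R=cv2.Rodrigues
from scipy.spatial.transform import Rotation as Ro
q=st['eef_rot'];M=Ro.from_quat([q[1],q[2],q[3],q[0]]).as_matrix()
for y in(-.03,0,.03): print(y,proj(w,st['eef_pos']+M@np.array([0,y,.0655])))
E
```

```text
t: 5.08
eef_pos: [0.5054, 0.0989, 0.2112]
eef_rot: [-0.001, 0.748, 0.663, -0.001]
force: [0.4, -0.3, 0.7]
width: 0.655
dial_grip [319.2 274. ] 0.7 [0.5039 0.0963 0.122 ]
dial [319.5 253.1] 0.6 [0.5035 0.0957 0.085 ]
pointer [320.3 141.7] 0.56 [0.5127 0.1646 0.101 ]
mark [430.1 230.6] 0.56 [0.5701 0.107  0.101 ]
bolt_knob [535.6 212.2] 0.63 [0.6247 0.1144 0.114 ]
[0.5065 0.0988 0.2132] [0.7583 0.8232 0.9656]
-0.03 [[259.8327 289.0583]]
0 [[323.7119 289.1867]]
0.03 [[387.6523 289.1577]]
```

View pics/w2.png

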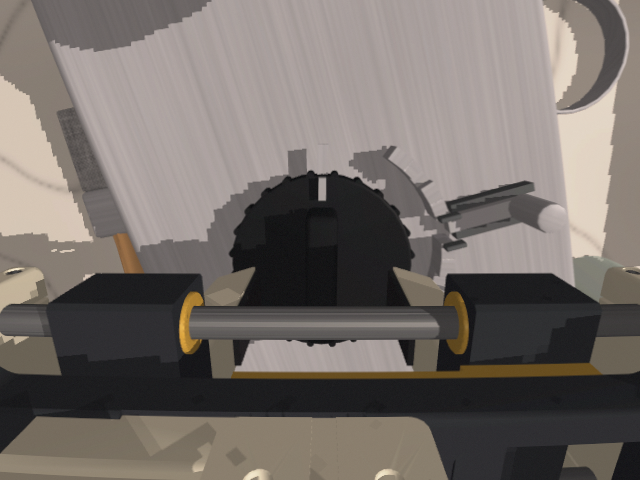

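View pics/s2.png

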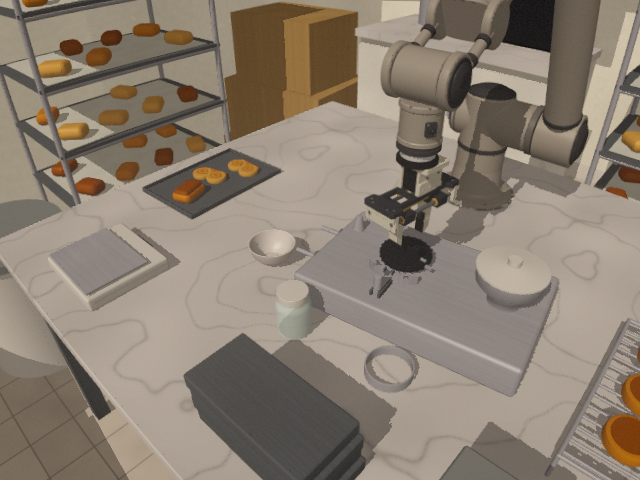

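```bash
python3 - <<'E'
from h import *
np.set_printoptions(precision=5,suppress=True)
a=cv2.imread('pics/w2.png')
A=cv2.resize(a[160:310,220:420],(800,600),interpolation=cv2.INTER_CUBIC);A=cv2.convertScaleAbs(A,alpha=2.5,beta=20)
cv2.imwrite('pics/w2z.png',A)
for i in range(6):
    if i%2==0: snap('wrist')
    s=manip.state();print(s['t'],s['eef_pos'],s['eef_rot'],s['force'],s['joint_positions'])
E
```

```text
5.475 [0.50644 0.0988  0.21303] [0.00045 0.74853 0.6631  0.00063] [ 0.34798 -0.33716  0.68399] [0.044   0.40407 1.66651 0.00011 1.06947 0.16485]
5.475 [0.50644 0.0988  0.21303] [0.00045 0.74853 0.6631  0.00063] [ 0.34798 -0.33716  0.68399] [0.044   0.40407 1.66651 0.00011 1.06947 0.16485]
5.525 [0.50637 0.0988  0.21288] [0.00035 0.74853 0.6631  0.00052] [0.60771 0.53341 0.52657] [0.044   0.40424 1.66668 0.00012 1.06942 0.16483]
5.525 [0.50637 0.0988  0.21288] [0.00035 0.74853 0.6631  0.00052] [0.60771 0.53341 0.52657] [0.044   0.40424 1.66668 0.00012 1.06942 0.16483]
5.575 [0.50631 0.0988  0.21275] [0.00027 0.74855 0.66308 0.00041] [ 0.63316 -0.83568  0.00969] [0.04401 0.40441 1.66682 0.00011 1.06939 0.16491]
5.575 [0.50631 0.0988  0.21275] [0.00027 0.74855 0.66308 0.00041] [ 0.63316 -0.83568  0.00969] [0.04401 0.40441 1.66682 0.00011 1.06939 0.16491]
```

View pics/w2z.png

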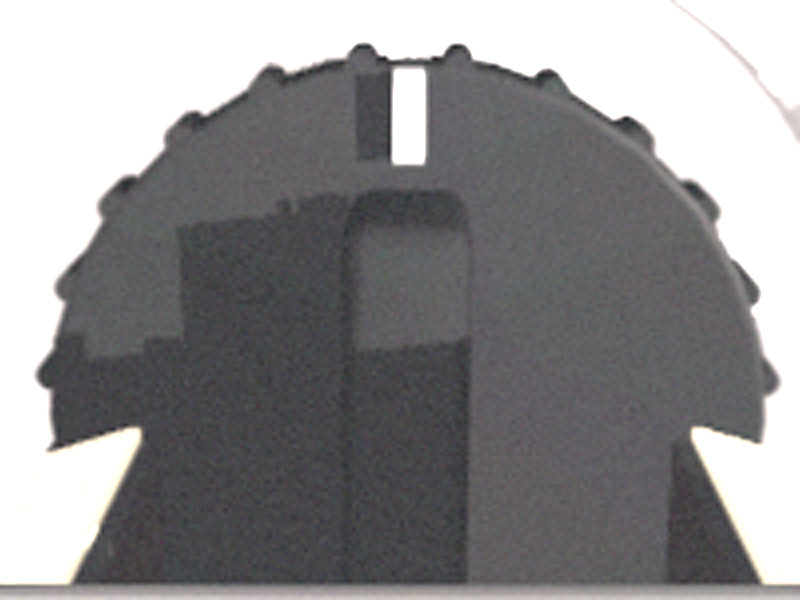

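```bash
python3 -m inch '{"claw":[0.06,0.06,0.06,0.06,0.06,0.06,0.06],"delta_pos":[[0,-0.0007,0.008],[0,-0.0007,0.016],[0,-0.0007,0.024],[0,-0.0007,0.031],[0,-0.0007,0.0355],[0,-0.0007,0.0355],[0,-0.0007,0.0355]],"rotation":[[0,0,0],[0,0,0],[0,0,0],[0,0,0],[0,0,0],[0,0,0],[0,0,0]]}'
python3 - <<'E'
from h import *
np.set_printoptions(precision=5,suppress=True)
w=snap('wrist','w3.png')
for i in range(3):
    s=manip.state();print(s['t'],s['eef_pos'],s['eef_rot'],s['force'],s['width']);snap('wrist')
E
```

```text
t: 6.45
eef_pos: [0.5058, 0.0989, 0.1775]
eef_rot: [0.0, 0.749, 0.663, 0.001]
force: [-0.4, 0.4, 0.1]
width: 0.655
6.5 [0.50581 0.09889 0.17751] [0.00045 0.74853 0.6631  0.00063] [-0.2824   0.01729  0.30395] 0.6542981947800882
6.55 [0.5058  0.09889 0.17755] [0.00047 0.74854 0.66308 0.00066] [-0.15076 -0.12231 -0.12548] 0.6500616078948134
6.6 [0.50577 0.09888 0.17755] [0.00046 0.74854 0.66309 0.00065] [ 0.32153  0.39572 -0.83186] 0.6508146357921115
```

View pics/w3.png

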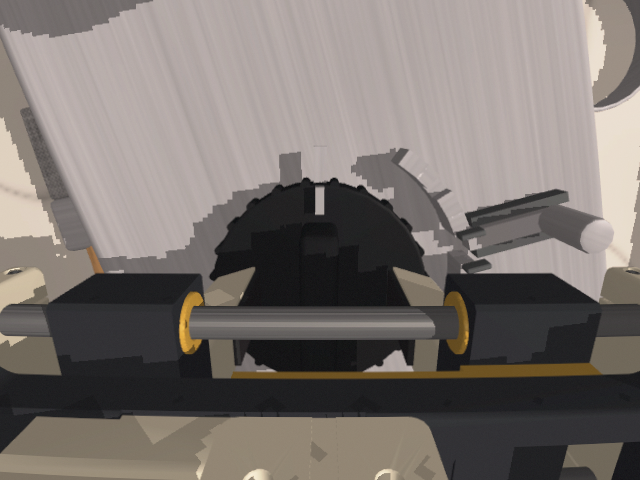

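```bash
python3 - <<'E'
from h import *
np.set_printoptions(precision=5,suppress=True)
a=cv2.imread('pics/w3.png')
A=cv2.resize(a[170:310,220:420],(800,560),interpolation=cv2.INTER_CUBIC);A=cv2.convertScaleAbs(A,alpha=3,beta=20)
cv2.imwrite('pics/w3z.png',A)
w=snap('wrist');st=manip.state()
from scipy.spatial.transform import Rotation as Ro
q=st['eef_rot'];M=Ro.from_quat([q[1],q[2],q[3],q[0]]).as_matrix()
for x,y,z in [(0,-.03,.0655),(0,.03,.0655),(0.0095,-.03,.0655),(0.0095,.03,.0655),(.035,-.008,.0425),(.035,.008,.0425),(.043,0,.065),(.066,0,.076)]: print((x,y,z),proj(w,st['eef_pos']+M@np.array([x,y,z])))
E
```

```text
(0, -0.03, 0.0655) [[257.53974 287.57149]]
(0, 0.03, 0.0655) [[383.88494 287.39572]]
(0.0095, -0.03, 0.0655) [[256.49855 268.85019]]
(0.0095, 0.03, 0.0655) [[384.80962 268.67897]]
(0.035, -0.008, 0.0425) [[299.44468 228.75657]]
(0.035, 0.008, 0.0425) [[340.8362  228.70624]]
(0.043, 0, 0.065) [[320.4416  198.05551]]
(0.066, 0, 0.076) [[320.44767 143.81745]]
```

View pics/w3z.png

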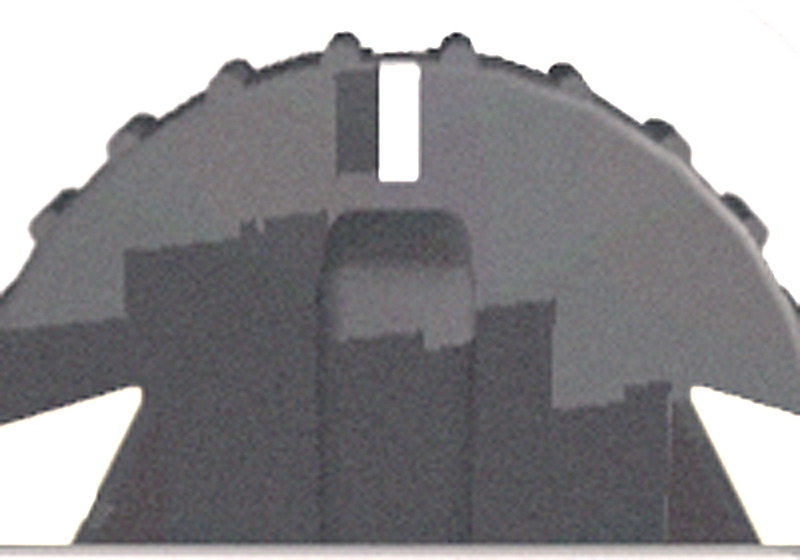

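```bash
python3 - <<'E'
from h import *
np.set_printoptions(precision=5,suppress=True)
w=snap('wrist');st=manip.state();print(st['eef_pos'],st['force'])
s=np.array([-3.3,2.0])
top=at_z(w,np.array([319.75,170+57/4])+s,.109)
print('rim',top,'axis',top[:2]-.051*np.array([np.cos(1.449),np.sin(1.449)]))
b=at_z(w,np.array([319.4,170+222/4])+s,.135);print('bar end',b,b[:2]-.035*np.array([np.cos(1.449),np.sin(1.449)]))
E
```

```text
[0.50569 0.09888 0.17739] [ 0.70056  0.2034  -0.48   ]
rim [0.50977 0.14649 0.109  ] axis [0.50357 0.09587]
bar end [0.50849 0.13434 0.135  ] [0.50424 0.0996 ]
```

```bash
python3 -m inch '{"claw":[0.05,0.04,0.04,0.04],"delta_pos":[[-0.0034,-0.0015,0.001],[-0.0034,-0.0015,0.001],[-0.0034,-0.0015,0.001],[-0.0034,-0.0015,0.001]],"rotation":[[0,0,0],[0,0,0],[0,0,0],[0,0,0]]}'
python3 - <<'E'
from h import *
np.set_printoptions(precision=5,suppress=True)
w=snap('wrist','w4.png')
s=manip.state();print(s['t'],s['eef_pos'],s['eef_rot'],s['force'],s['width'])
a=cv2.imread('pics/w4.png')
A=cv2.resize(a[170:310,220:420],(800,560),interpolation=cv2.INTER_CUBIC);A=cv2.convertScaleAbs(A,alpha=3,beta=20)
cv2.imwrite('pics/w4z.png',A)
E
```

```text
t: 7.25
eef_pos: [0.5038, 0.0957, 0.1764]
eef_rot: [0.0, 0.749, 0.663, 0.001]
force: [0.5, 0.8, -0.1]
width: 0.438
7.3 [0.50383 0.09571 0.17642] [0.00038 0.74855 0.66308 0.00057] [0.02831 0.63501 0.01176] 0.43394761238261137
```

View pics/w4z.png

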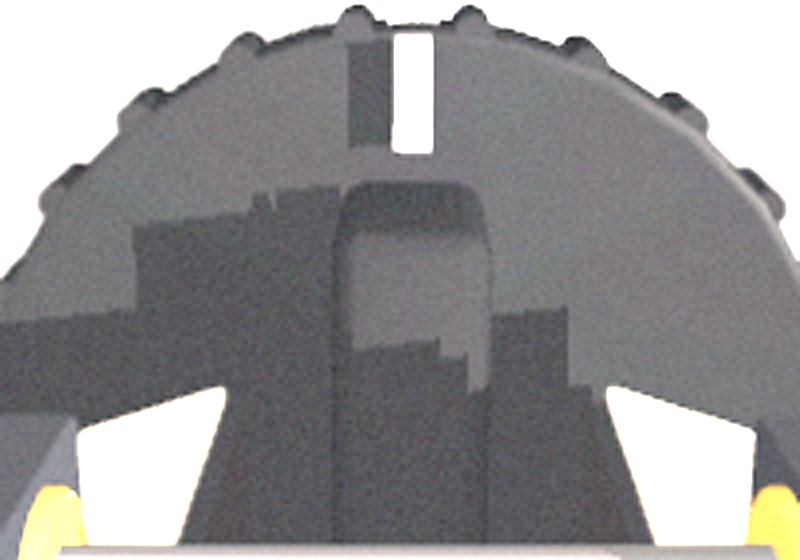

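```bash
python3 -m inch '{"claw":[0.022,0.018,0.012,0.008],"delta_pos":[[0,-0.0003,0],[0,-0.0003,0],[0,-0.0003,0],[0,-0.0003,0]],"rotation":[[0,0,0],[0,0,0],[0,0,0],[0,0,0]]}'
python3 - <<'E'
from h import *
np.set_printoptions(precision=5,suppress=True)
s=manip.state();print(s['t'],s['eef_pos'],s['eef_rot'],s['force'],s['ft_torque'],s['width']*.0918)
E
```

```text
t: 7.8
eef_pos: [0.5033, 0.0958, 0.1764]
eef_rot: [0.0, 0.749, 0.663, 0.0]
force: [-1.3, 1.0, 1.3]
width: 0.173
7.8 [0.50332 0.09578 0.17641] [0.00018 0.74855 0.66308 0.00036] [-1.29357  0.96701  1.25227] [-0.01659  0.30877 -0.01494] 0.015863253555435913
```

```bash
cat > rd.py <<'E'
from h import *
np.set_printoptions(precision=5,suppress=True)
P=[];F=[];T=[]
for i in range(4):
    s=manip.state();P.append(s['eef_pos']);F.append(s['force']);T.append(s['ft_torque'])
    if i<3: manip.grab_frame('top')
print('t',s['t'],'pos',np.mean(P,0)*1e3,'zlast',P[-1][2]*1e3,'F',np.mean(F,0),'T',np.mean(T,0),'w',s['width']*91.8)
E
python3 -m inch '{"claw":[0.008,0.008,0.008,0.008],"delta_pos":[[0,0,0.0007],[0,0,0.0014],[0,0,0.002],[0,0,0.002]],"rotation":[[0,0,0],[0,0,0],[0,0,0],[0,0,0]]}'; python3 rd.py
```

```text
t: 8.3
eef_pos: [0.5033, 0.0958, 0.1748]
eef_rot: [0.0, 0.749, 0.663, 0.0]
force: [-2.9, -0.6, 6.7]
width: 0.171
t 8.45 pos [503.31235  95.79151 174.8437 ] zlast 174.87028932616542 F [-2.68665 -0.24962  6.05523] T [-0.09344  0.54264 -0.04237] w 15.978731399293885
```

```bash
python3 -m inch '{"claw":[0.008,0.008,0.008],"delta_pos":[[0,0,0.0004],[0,0,0.0007],[0,0,0.0007]],"rotation":[[0,0,0],[0,0,0],[0,0,0]]}'; python3 rd.py
python3 -m inch '{"claw":[0.008,0.008,0.008],"delta_pos":[[0,0,0.0003],[0,0,0.0006],[0,0,0.0006]],"rotation":[[0,0,0],[0,0,0],[0,0,0]]}'; python3 rd.py
```

```text
t: 8.82
eef_pos: [0.5033, 0.0958, 0.1746]
eef_rot: [0.0, 0.749, 0.663, 0.001]
force: [-3.1, -0.0, 6.4]
width: 0.174
t 8.975 pos [503.29777  95.79156 174.62349] zlast 174.64168813750516 F [-2.67797 -0.47801  6.19358] T [-0.12171  0.58563 -0.01714] w 15.233435092278446
t: 9.35
eef_pos: [0.5033, 0.0958, 0.1745]
eef_rot: [0.001, 0.749, 0.663, 0.001]
force: [-3.0, -0.7, 6.9]
width: 0.172
t 9.5 pos [503.28195  95.80153 174.51273] zlast 174.50228388446266 F [-3.23572 -0.48328  7.00264] T [-0.12647  0.57006 -0.05295] w 15.721374814119288
```

```bash
python3 -m inch '{"claw":[0.008,0.008,0.008],"delta_pos":[[0,0,0.0006],[0,0,0.001],[0,0,0.001]],"rotation":[[0,0,0],[0,0,0],[0,0,0]]}'; python3 rd.py
python3 -m inch '{"claw":[0.008,0.008,0.008],"delta_pos":[[0,0,0.0006],[0,0,0.001],[0,0,0.001]],"rotation":[[0,0,0],[0,0,0],[0,0,0]]}'; python3 rd.py
```

```text
t: 9.88
eef_pos: [0.5032, 0.0958, 0.174]
eef_rot: [0.001, 0.749, 0.663, 0.001]
force: [-2.5, 0.7, 7.8]
width: 0.173
t 10.025 pos [503.24803  95.80668 174.05919] zlast 174.08028321169462 F [-2.99941 -0.17859  7.79185] T [-0.07392  0.63826 -0.05441] w 15.768749267280523
t: 10.4
eef_pos: [0.5032, 0.0958, 0.1737]
eef_rot: [0.001, 0.748, 0.663, 0.001]
force: [-2.8, 0.6, 8.8]
width: 0.174
t 10.55 pos [503.21921  95.80897 173.67104] zlast 173.67832309412051 F [-2.82592 -0.1913   8.44797] T [-0.11715  0.69171 -0.03062] w 15.764098549927121
```

```bash
python3 -m inch '{"claw":[0.008,0.008,0.008],"delta_pos":[[0,0,0.0006],[0,0,0.0011],[0,0,0.0011]],"rotation":[[0,0,0],[0,0,0],[0,0,0]]}'; python3 rd.py
python3 -m inch '{"claw":[0.008,0.008,0.008],"delta_pos":[[0,0,0.0006],[0,0,0.0011],[0,0,0.0011]],"rotation":[[0,0,0],[0,0,0],[0,0,0]]}'; python3 rd.py
```

```text
t: 10.92
eef_pos: [0.5032, 0.0958, 0.1733]
eef_rot: [0.001, 0.748, 0.663, 0.001]
force: [-2.8, -0.4, 9.0]
width: 0.173
t 11.075 pos [503.18853  95.81321 173.2618 ] zlast 173.27235711351125 F [-3.26894  0.18569  8.62563] T [-0.09056  0.75521 -0.04054] w 15.871802249567887
t: 11.45
eef_pos: [0.5032, 0.0958, 0.1729]
eef_rot: [0.001, 0.748, 0.663, 0.001]
force: [-2.8, -0.9, 8.6]
width: 0.175
t 11.6 pos [503.16813  95.81937 172.91918] zlast 172.9411369639225 F [-3.77623 -0.69273  9.07337] T [-0.13566  0.75286  0.00539] w 15.832696386883814
```

```bash
python3 -m inch '{"claw":[0.008,0.008,0.008],"delta_pos":[[0,0,0.0006],[0,0,0.0012],[0,0,0.0012]],"rotation":[[0,0,0],[0,0,0],[0,0,0]]}'; python3 rd.py
```

```text
t: 11.98
eef_pos: [0.5031, 0.0958, 0.1725]
eef_rot: [0.001, 0.748, 0.663, 0.001]
force: [-3.8, -0.1, 9.9]
width: 0.173
t 12.125 pos [503.13499  95.80645 172.51843] zlast 172.52552230813615 F [-3.96437 -0.33331  9.88392] T [-0.11958  0.79501 -0.02065] w 16.072275195806384
```

```bash
python3 -m inch '{"claw":[0.008,0.008,0.008],"delta_pos":[[0,0,0.0006],[0,0,0.0012],[0,0,0.0012]],"rotation":[[0,0,0],[0,0,0],[0,0,0]]}'; python3 rd.py
```

```text
t: 12.5
eef_pos: [0.5031, 0.0958, 0.1722]
eef_rot: [0.001, 0.748, 0.663, 0.002]
force: [-5.3, -0.5, 11.2]
width: 0.171
t 12.65 pos [503.09334  95.81605 172.17765] zlast 172.2040158483995 F [-4.38203 -0.39708 10.422  ] T [-0.12709  0.87718 -0.08839] w 15.902276320720357
```

```bash
python3 -m inch '{"claw":[0.008,0.008,0.008],"delta_pos":[[0,0,0.0006],[0,0,0.0012],[0,0,0.0012]],"rotation":[[0,0,0],[0,0,0],[0,0,0]]}'; python3 rd.py
```

```text
t: 13.02
eef_pos: [0.5031, 0.0958, 0.172]
eef_rot: [0.002, 0.748, 0.663, 0.002]
force: [-4.2, -1.2, 11.6]
width: 0.172
t 13.175 pos [503.04658  95.79537 171.96012] zlast 171.96074157994977 F [-4.12964 -0.36417 11.12852] T [-0.14562  0.92674 -0.04408] w 15.880682680262474
```

```bash
cat >> rd.py <<'E'
from scipy.spatial.transform import Rotation as Ro
q=s['eef_rot'];M=Ro.from_quat([q[1],q[2],q[3],q[0]])
z=M.as_matrix()[:,2];v=np.cross(z,[0,0,-1]);print('tilt fix in tool',M.as_matrix().T@v,'yaw_x',np.arctan2(M.as_matrix()[1,0],M.as_matrix()[0,0]))
E
python3 -m inch '{"claw":[0.008,0.008,0.008],"delta_pos":[[0,0,0.0006],[0,0,0.0012],[0,0,0.0012]],"rotation":[[0,0,0],[0,0,0],[0,0,0]]}'; python3 rd.py
```

```text
t: 13.55
eef_pos: [0.503, 0.0958, 0.1719]
eef_rot: [0.002, 0.748, 0.663, 0.002]
force: [-5.0, 0.0, 12.3]
width: 0.172
t 13.7 pos [503.01424  95.78681 171.87191] zlast 171.89109789451766 F [-4.65402  0.21845 12.27154] T [-0.09617  1.02512 -0.04003] w 15.514889011202836
tilt fix in tool [ 0.0054 -0.0006 -0.    ] yaw_x 1.4502631742170715
```

```bash
python3 -m inch '{"claw":[0.008,0.008,0.008,0.008],"delta_pos":[[0,0,0],[0,0,0],[0,0,0],[0,0,0]],"rotation":[[0.002,0,0],[0.004,0,0],[0.006,0,0],[0.006,0,0]]}'; python3 rd.py
```

```text
t: 14.2
eef_pos: [0.5034, 0.0958, 0.1728]
eef_rot: [0.0, 0.748, 0.663, 0.001]
force: [-2.6, -0.1, 9.5]
width: 0.175
t 14.35 pos [503.33861  95.76344 172.80076] zlast 172.8003423831717 F [-2.479   -0.32738  9.36412] T [-0.1297   0.55494 -0.03942] w 15.385587491234988
tilt fix in tool [ 0.00085 -0.00077 -0.     ] yaw_x 1.4502307197328173
```

```bash
python3 -m inch '{"claw":[0.008,0.008,0.008,0.008,0.008,0.008],"delta_pos":[[0,0,0.0004],[0,0,0.0008],[0,0,0.0008],[0,0,0.0008],[0,0,0.0008],[0,0,0.0008]],"rotation":[[0.001,0,0],[0.001,0,0],[0.001,0,0.02],[0.001,0,0.04],[0.001,0,0.06],[0.001,0,0.06]]}'; python3 rd.py
```

```text
t: 15.1
eef_pos: [0.5034, 0.0958, 0.1728]
eef_rot: [-0.0, 0.768, 0.64, 0.0]
force: [-3.9, 0.8, 8.5]
width: 0.168
t 15.25 pos [503.34937  95.76431 172.79737] zlast 172.80553818807266 F [-4.42191  0.15238  9.21956] T [-0.14861  0.75025 -0.00163] w 15.90173214856771
tilt fix in tool [ 0.00043 -0.00078 -0.     ] yaw_x 1.390517133361384
```

```bash
python3 -m inch '{"claw":[0.008,0.008,0.008,0.008,0.008,0.008,0.008,0.008],"delta_pos":[[0,0,0.0005],[0,0,0.001],[0,0,0.001],[0,0,0.001],[0,0,0.001],[0,0,0.001],[0,0,0.001],[0,0,0.001]],"rotation":[[0.001,0,0.02],[0.001,0,0.06],[0.001,0,0.1],[0.001,0,0.15],[0.001,0,0.2],[0.001,0,0.25],[0.001,0,0.3],[0.001,0,0.3]]}'; python3 rd.py; python3 -c "
from h import *
w=snap('wrist','w5.png');cv2.imwrite('pics/w5z.png',cv2.convertScaleAbs(w['image'][:,:,::-1],alpha=1.6,beta=10))"
```

```text
t: 16.25
eef_pos: [0.5031, 0.0958, 0.1725]
eef_rot: [-0.001, 0.855, 0.518, 0.0]
force: [-4.9, 0.5, 8.7]
width: 0.172
t 16.4 pos [503.14335  95.81159 172.5482 ] zlast 172.55808216553936 F [-4.46232  0.12564  9.46927] T [-0.10668  0.88977 -0.04362] w 15.58834224747745
tilt fix in tool [-0.00076 -0.00081  0.     ] yaw_x 1.0904819642473411
```

View pics/w5z.png

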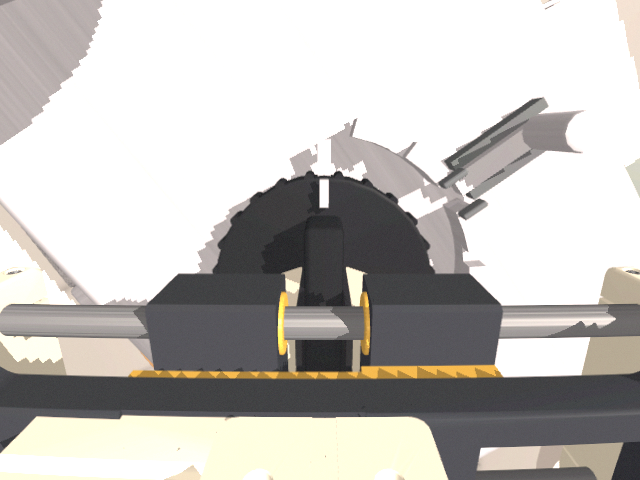

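```bash
python3 -m inch '{"claw":[0.008,0.008,0.008,0.008,0.008,0.008,0.008,0.008,0.008,0.008,0.008],"delta_pos":[[0,0,0.0006],[-0.0001,-0.0003,0.0009],[-0.0001,-0.0003,0.0009],[-0.0001,-0.0003,0.0009],[-0.0001,-0.0003,0.0009],[-0.0001,-0.0003,0.0009],[-0.0001,-0.0003,0.0009],[-0.0001,-0.0003,0.0009],[-0.0001,-0.0003,0.0009],[-0.0001,-0.0003,0.0009],[-0.0001,-0.0003,0.0009]],"rotation":[[0,0,0.02],[0,0,0.06],[0,0,0.12],[0,0,0.18],[0,0,0.24],[0,0,0.30],[0,0,0.36],[0,0,0.42],[0,0,0.47],[0,0,0.5],[0,0,0.5]]}'; python3 rd.py; python3 -c "
from h import *
w=snap('wrist','w6.png');cv2.imwrite('pics/w6z.png',cv2.convertScaleAbs(w['image'][:,:,::-1],alpha=1.4,beta=0))"
```

```text
t: 17.82
eef_pos: [0.5027, 0.0961, 0.1725]
eef_rot: [-0.001, 0.957, 0.291, 0.0]
force: [-4.0, -0.0, 9.7]
width: 0.173
t 17.975 pos [502.72269  96.06792 172.45339] zlast 172.43944706378426 F [-4.27759  0.8651   9.38753] T [ 0.02865  0.90933 -0.02744] w 15.614094409591981
tilt fix in tool [-0.00112 -0.00075 -0.     ] yaw_x 0.5905815712230713
```

View pics/w6z.png

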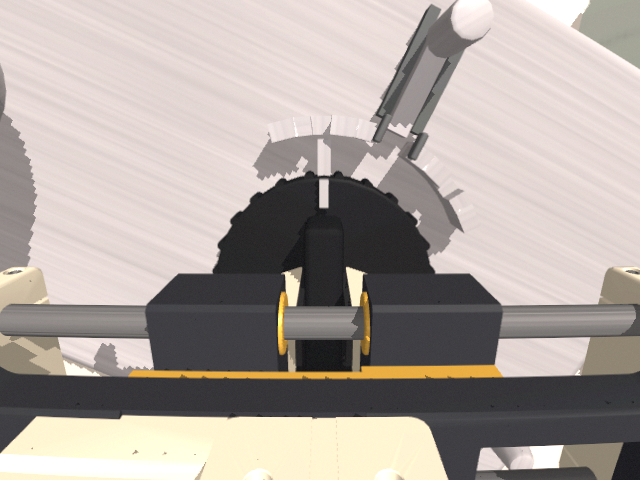

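```bash
python3 -m inch '{"claw":[0.008,0.008,0.008,0.008,0.008,0.008,0.008,0.008,0.008,0.008,0.008],"delta_pos":[[0,0,0.0006],[0,0,0.0007],[0,0,0.0007],[0,0,0.0007],[0,0,0.0007],[0,0,0.0007],[0,0,0.0007],[0,0,0.0007],[0,0,0.0007],[0,0,0.0007],[0,0,0.0007]],"rotation":[[0,0,0.02],[0,0,0.06],[0,0,0.11],[0,0,0.16],[0,0,0.21],[0,0,0.26],[0,0,0.31],[0,0,0.36],[0,0,0.4],[0,0,0.43],[0,0,0.43]]}'; python3 rd.py; python3 - <<'E'
from h import *
np.set_printoptions(precision=4,suppress=True)
w=snap('wrist','w7.png')
A=cv2.resize(w['image'][0:240,200:440,::-1],(600,600),interpolation=cv2.INTER_CUBIC)
cv2.imwrite('pics/w7z.png',cv2.convertScaleAbs(A,alpha=1.3,beta=0))
for k,z in dict(pointer=.097,mark=.101,bolt_knob=.114,dial_grip=.118).items():
    for r in manip.landmark_of(k,w)[:2]: print(k,np.round(r['position'],1),round(r['confidence'],2),at_z(w,r['position'],z))
E
```

```text
t: 19.4
eef_pos: [0.5025, 0.0964, 0.1725]
eef_rot: [-0.001, 0.997, 0.08, 0.0]
force: [-4.9, 1.0, 10.3]
width: 0.173
t 19.55 pos [502.53631  96.3816  172.52604] zlast 172.53414221660535 F [-3.99324  1.21266  9.61211] T [ 0.16413  0.91053 -0.00944] w 15.728087587442648
tilt fix in tool [-0.00181 -0.00053 -0.     ] yaw_x 0.16069660317916057
pointer [320.6 140.5] 0.93 [0.5708 0.108  0.097 ]
mark [321.2 141.7] 0.64 [0.5704 0.1076 0.101 ]
```

View pics/w7z.png

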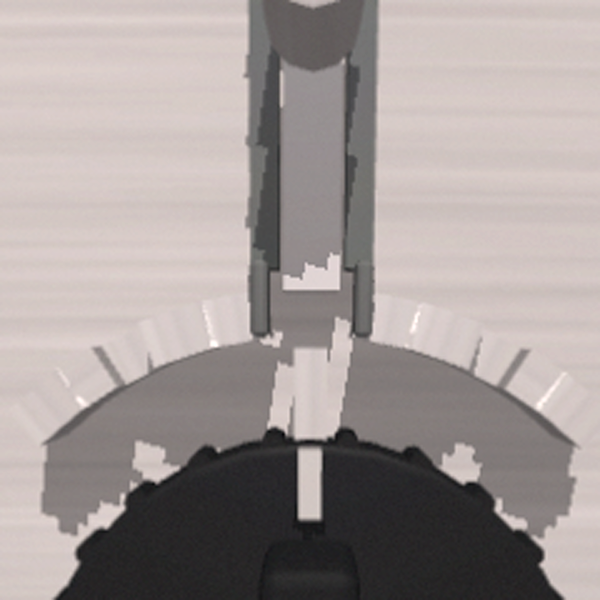

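```bash
python3 -m inch '{"claw":[0.008,0.008,0.008,0.008,0.008,0.008,0.008,0.008,0.008,0.008],"delta_pos":[[0,0,0.0007],[0,0,0.0007],[0,0,0.0007],[0,0,0.0002],[0,0,-0.0003],[0,0,-0.0009],[0,0,-0.0015],[0,0,-0.0021],[0,0,-0.0027],[0,0,-0.0027]],"rotation":[[0,0,0.004],[0,0,0.009],[0,0,0.009],[0,0,0.009],[0,0,0.009],[0,0,0.009],[0,0,0.009],[0,0,0.009],[0,0,0.009],[0,0,0.009]]}'; python3 rd.py; python3 - <<'E'
from h import *
w=snap('wrist','w8.png')
A=cv2.resize(w['image'][0:240,200:440,::-1],(600,600),interpolation=cv2.INTER_CUBIC)
cv2.imwrite('pics/w8z.png',cv2.convertScaleAbs(A,alpha=1.3,beta=0))
E
```

```text
t: 21.05
eef_pos: [0.5025, 0.0964, 0.1756]
eef_rot: [-0.001, 0.997, 0.076, 0.0]
force: [-2.0, 1.5, 5.8]
width: 0.17
t 21.2 pos [502.47598  96.42031 175.54863] zlast 175.54241224978495 F [-2.58593  0.81899  5.33909] T [-0.06637  0.6437   0.0667 ] w 16.049193434143657
tilt fix in tool [-0.00173 -0.00066 -0.     ] yaw_x 0.1519318855731647
```

View pics/w8z.png

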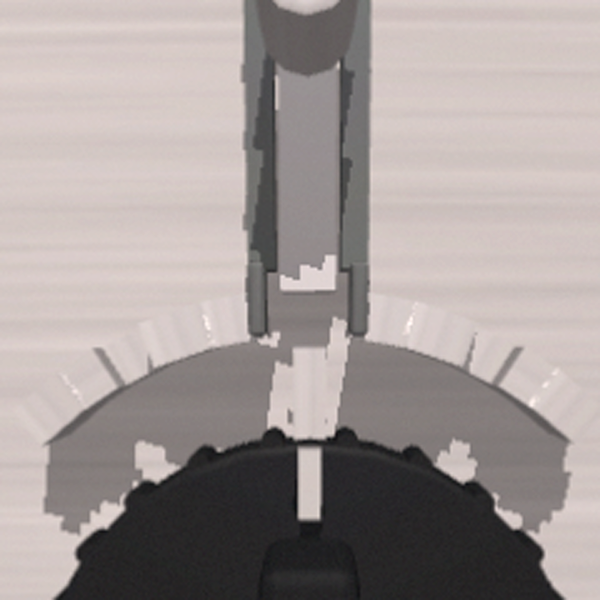

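```bash
python3 -m inch '{"claw":[0.008,0.008,0.008,0.03,0.03,0.03,0.03,0.03,0.03,0.03],"delta_pos":[[0,0,-0.0003],[0,0,-0.0005],[0,0,-0.0005],[0,0,-0.0005],[0,0,-0.0005],[0,0,-0.0005],[0,0,-0.003],[0,0,-0.015],[0,0,-0.035],[0,0,-0.04]],"rotation":[[0,0,0],[0,0,0],[0,0,0],[0,0,0],[0,0,0],[0,0,0],[0,0,0],[0,0,0],[0,0,0],[0,0,0]]}'; python3 rd.py; python3 - <<'E'
from h import *
w=snap('wrist','w9.png')
A=cv2.resize(w['image'][40:280,200:440,::-1],(600,600),interpolation=cv2.INTER_CUBIC)
cv2.imwrite('pics/w9z.png',cv2.convertScaleAbs(A,alpha=1.3,beta=0))
E
```

```text
t: 22.5
eef_pos: [0.5032, 0.0964, 0.2173]
eef_rot: [-0.001, 0.997, 0.076, 0.002]
force: [-0.5, -0.1, 0.6]
width: 0.329
t 22.65 pos [502.84575  96.37919 216.6094 ] zlast 215.63690930688196 F [ 0.17082 -0.06422  0.0006 ] T [-0.02765  0.14672 -0.01086] w 30.061075338416543
tilt fix in tool [-0.00173 -0.00096  0.     ] yaw_x 0.15191378845253517
```

View pics/w9z.png

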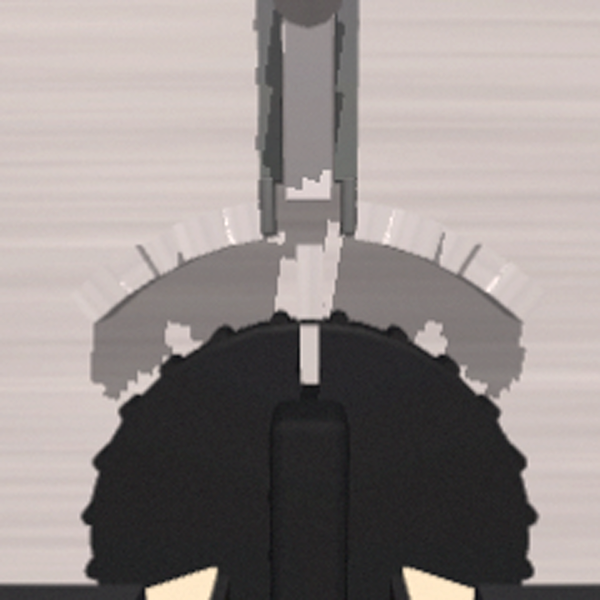

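View pics/w9.png

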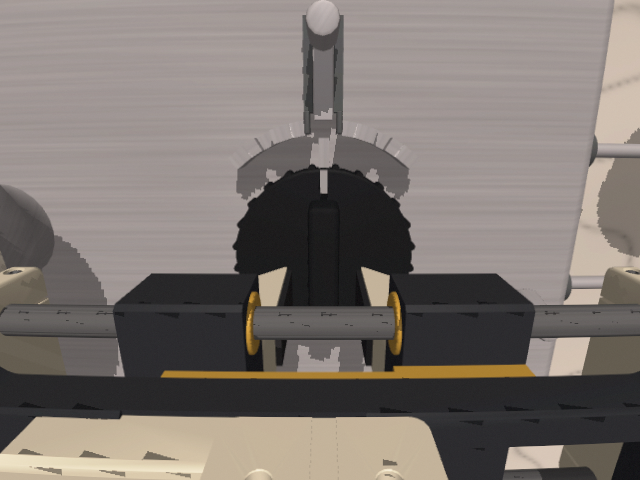

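```bash
python3 -m inch '{"claw":[0.045,0.045,0.045,0.045,0.045,0.045,0.045],"delta_pos":[[0.02,0,0],[0.05,0,0],[0.08,0,0],[0.105,0,0],[0.121,0,0],[0.121,0,0],[0.121,0,0]],"rotation":[[0,0,0.002],[0,0,0.002],[0,0,0.002],[0,0,0.002],[0,0,0.002],[0,0,0.002],[0,0,0.002]]}'; python3 rd.py; python3 - <<'E'
from h import *
np.set_printoptions(precision=4,suppress=True)
w=snap('wrist','w10.png');s=snap('scene','s10.png');t=snap('top','t10.png')
cv2.imwrite('pics/s10z.png',cv2.convertScaleAbs(cv2.resize(s['image'][215:320,340:480,::-1],(800,600),interpolation=cv2.INTER_CUBIC),alpha=1.3))
for q in (w,s,t):
    for k,z in dict(bolt_knob=.114,pointer=.101,dial=.085).items():
        for r in manip.landmark_of(k,q)[:1]: print(k,np.round(r['position'],1),round(r['confidence'],2),at_z(q,r['position'],z))
E
```

```text
t: 23.58
eef_pos: [0.621, 0.1146, 0.2146]
eef_rot: [-0.001, 0.997, 0.075, -0.001]
force: [0.5, -0.5, 0.1]
width: 0.489
t 23.725 pos [621.10203 114.59244 214.96389] zlast 215.32409452547023 F [ 0.18815 -0.30168 -0.23776] T [-0.05205  0.15531 -0.00204] w 44.81016605459126
tilt fix in tool [-0.00182  0.00025 -0.     ] yaw_x 0.1499162763499815
bolt_knob [322.9 260.6] 0.92 [0.6237 0.1146 0.114 ]
pointer [322.4 331.4] 0.64 [0.5711 0.1071 0.101 ]
bolt_knob [375.8 282.4] 0.65 [0.628 0.115 0.114]
pointer [389.4 269.2] 0.67 [0.5668 0.1024 0.101 ]
dial [403.  259.5] 0.97 [0.5062 0.094  0.085 ]
bolt_knob [215.9 214.1] 0.58 [0.6216 0.1115 0.114 ]
pointer [222.6 243.3] 0.74 [0.576  0.1021 0.101 ]
dial [227.3 289.1] 0.83 [0.5024 0.0954 0.085 ]
```

View pics/w10.png

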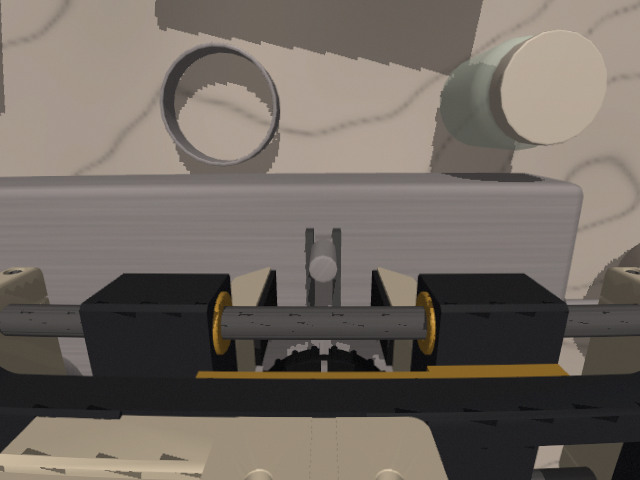

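View pics/s10z.png

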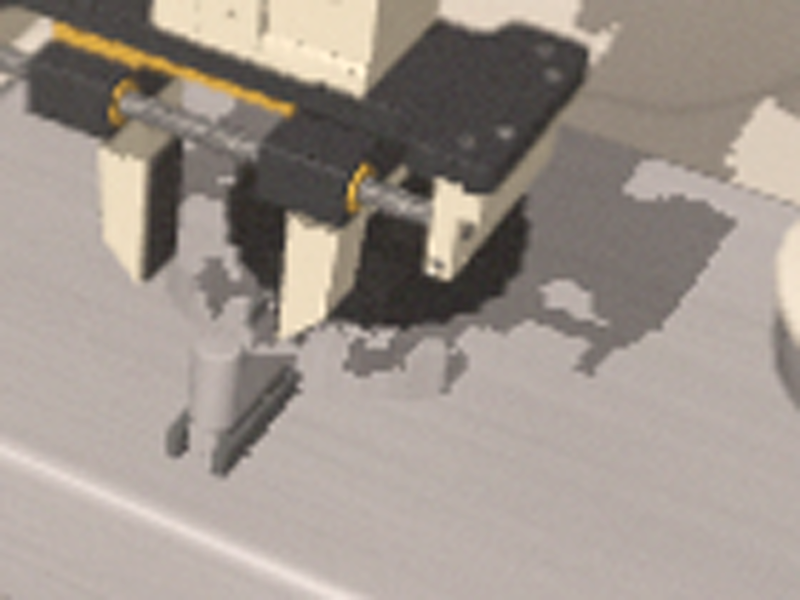

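```bash
python3 -m inch '{"claw":[0.045,0.045,0.045,0.045,0.045,0.035,0.025,0.015,0.01,0.008,0.008],"delta_pos":[[0,0,0.008],[0,0,0.018],[0,0,0.028],[0,0,0.036],[0,0,0.037],[0,0,0.037],[0,0,0.037],[0,0,0.037],[0,0,0.037],[0,0,0.037],[0,0,0.037]],"rotation":[[0,0,0],[0,0,0],[0,0,0],[0,0,0],[0,0,0],[0,0,0],[0,0,0],[0,0,0],[0,0,0],[0,0,0],[0,0,0]]}'; python3 rd.py
```

```text
t: 25.7
eef_pos: [0.6219, 0.1151, 0.1785]
eef_rot: [-0.001, 0.997, 0.075, 0.0]
force: [-0.2, 2.2, 2.5]
width: 0.162
t 25.85 pos [621.89443 115.05081 178.52329] zlast 178.52242616479282 F [-0.57778  2.88535  3.17805] T [ 0.49328  0.22196 -0.03145] w 15.178339087643012
tilt fix in tool [-0.00222 -0.00062  0.     ] yaw_x 0.15001847724149556
```

```bash
python3 -m inch '{"claw":[0.008,0.008,0.008,0.008,0.008,0.008,0.008,0.008,0.008],"delta_pos":[[-0.001,0,0],[-0.003,0,0],[-0.005,0,0],[-0.007,0,0],[-0.009,0,0],[-0.011,0,0],[-0.013,0,0],[-0.015,0,0],[-0.015,0,0]],"rotation":[[0,0,0],[0,0,0],[0,0,0],[0,0,0],[0,0,0],[0,0,0],[0,0,0],[0,0,0],[0,0,0]]}'; python3 rd.py
```

```text
t: 26.98
eef_pos: [0.6068, 0.1127, 0.1785]
eef_rot: [-0.001, 0.997, 0.075, -0.0]
force: [0.3, 3.3, 2.0]
width: 0.163
t 27.125 pos [606.81311 112.72212 178.51488] zlast 178.5219393992352 F [0.43721 2.66896 2.67275] T [0.36428 0.14516 0.03064] w 15.015439809744516
tilt fix in tool [-0.0022  0.     -0.    ] yaw_x 0.1500535265427821
```

Moved 15.3 mm without being blocked; going gently to the stop.

```bash
python3 -m inch '{"claw":[0.008,0.008,0.008,0.008,0.008],"delta_pos":[[-0.001,0,0],[-0.002,0,0],[-0.0026,0,0],[-0.0032,0,0],[-0.0032,0,0]],"rotation":[[0,0,0],[0,0,0],[0,0,0],[0,0,0],[0,0,0]]}'; python3 rd.py
```

```text
t: 27.75
eef_pos: [0.604, 0.1123, 0.1786]
eef_rot: [-0.001, 0.997, 0.075, 0.0]
force: [3.6, 2.4, 0.8]
width: 0.162
t 27.9 pos [603.96517 112.26637 178.57224] zlast 178.5912303784849 F [3.78526 2.40755 0.84837] T [ 0.46029 -0.44892  0.00712] w 14.846305402381493
tilt fix in tool [-0.00214 -0.00071  0.     ] yaw_x 0.15000004793726507
```

```bash
python3 -m inch '{"claw":[0.008,0.008,0.008],"delta_pos":[[-0.0006,0,0],[-0.001,0,0],[-0.001,0,0]],"rotation":[[0,0,0],[0,0,0],[0,0,0]]}'; python3 rd.py
```

```text
t: 28.28
eef_pos: [0.6037, 0.1122, 0.1787]
eef_rot: [-0.001, 0.997, 0.075, 0.001]
force: [6.1, 4.3, 0.2]
width: 0.161
t 28.425 pos [603.73924 112.22369 178.63342] zlast 178.63450764324918 F [6.47364 4.13746 0.18815] T [ 0.52623 -0.88977  0.03938] w 14.924420861431896
tilt fix in tool [-0.00217 -0.00278 -0.     ] yaw_x 0.1499074640584231
```

```bash
python3 -m inch '{"claw":[0.02,0.04,0.045,0.045,0.045,0.045,0.045,0.045,0.045,0.045],"delta_pos":[[0,0,0],[0,0,0],[0,0,0],[0,0,-0.01],[0,0,-0.03],[0,0,-0.05],[-0.04,0,-0.08],[-0.08,0,-0.1],[-0.1,0,-0.11],[-0.1,0,-0.11]],"rotation":[[0,0,0],[0,0,0],[0,0,0],[0,0,0],[0,0,0],[0,0,0],[0,0,0],[0,0,0],[0,0,0],[0,0,0]]}'; python3 rd.py; python3 - <<'E'
from h import *
np.set_printoptions(precision=4,suppress=True)
w=snap('wrist','w11.png');s=snap('scene','s11.png');t=snap('top','t11.png')
cv2.imwrite('pics/s11z.png',cv2.convertScaleAbs(cv2.resize(s['image'][215:320,340:480,::-1],(800,600),interpolation=cv2.INTER_CUBIC),alpha=1.3))
cv2.imwrite('pics/w11z.png',cv2.convertScaleAbs(cv2.resize(w['image'][60:260,200:440,::-1],(720,600),interpolation=cv2.INTER_CUBIC),alpha=1.3))
for k,z in dict(nozzle=.085,tart_ring=0,bowl=0,jar=0).items():
    for n,q in zip('wst',(w,s,t)):
        for r in manip.landmark_of(k,q)[:1]: print(n,k,np.round(r['position'],1),round(r['confidence'],2),at_z(q,r['position'],z))
E
```

```text
t: 29.68
eef_pos: [0.5041, 0.0969, 0.2902]
eef_rot: [-0.001, 0.997, 0.075, 0.003]
force: [0.2, -0.3, -0.5]
width: 0.492
t 29.825 pos [504.81017  96.98151 289.16246] zlast 288.2553955437406 F [ 0.50801 -0.11451 -0.33078] T [-0.07388  0.16435 -0.01368] w 45.252807904762726
tilt fix in tool [-0.00208 -0.00309 -0.     ] yaw_x 0.14983140215535282
w nozzle [605.5 140.3] 0.71 [ 0.6085 -0.1211  0.085 ]
s nozzle [357.3 230.6] 0.42 [ 0.4889 -0.0418  0.085 ]
t nozzle [316.2 302.1] 0.47 [ 0.4819 -0.0503  0.085 ]
s tart_ring [390.2 269.6] 0.73 [0.4627 0.0376 0.    ]
w bowl [324.5 145.2] 0.48 [0.5662 0.1047 0.    ]
s bowl [273.  261.8] 0.68 [ 0.6226 -0.1822  0.    ]
t bowl [391. 228.] 0.98 [ 0.6182 -0.1895  0.    ]
s jar [292.7 327.9] 0.9 [0.7391 0.0019 0.    ]
t jar [290.1 166.5] 0.87 [0.7346 0.0001 0.    ]
```

View pics/w11z.png

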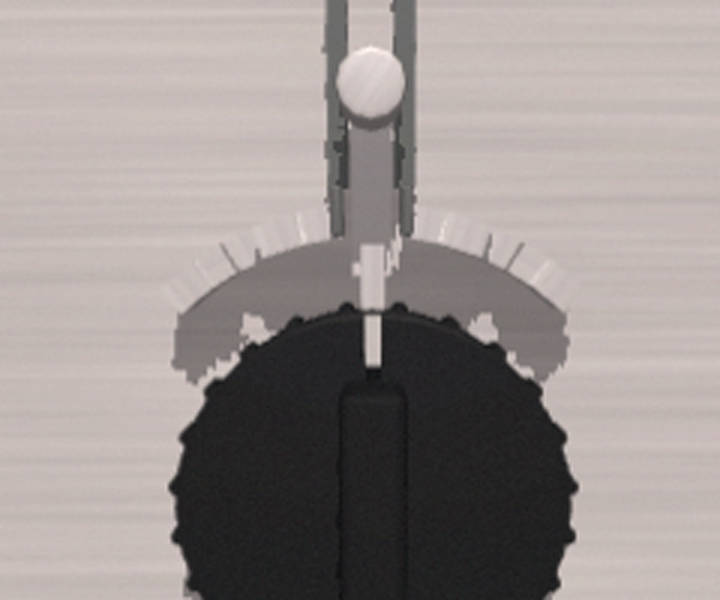

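View pics/s11z.png

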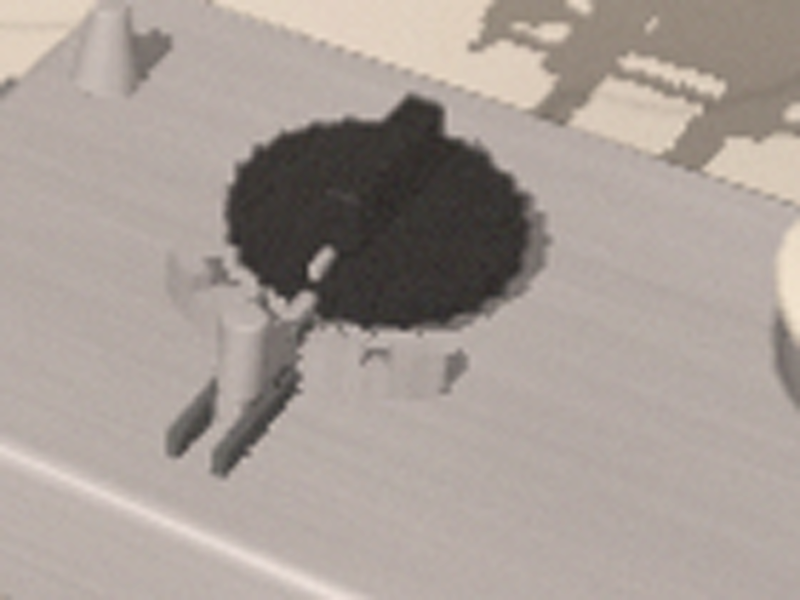

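The wrist view shows the pointer (372,275) centred between the cheeks, with the bolt slid under it and the knob top at (371,82). In the scene view the dial rim is at its original height and the nozzle (108,50) hasn't moved. I'm handing in.

```bash
python3 - <<'E'
from workcell import manip
s=manip.state();print(s['t'],s['force'],abs(s['qd']).max());print(manip.sign_off())
E
```

```text
30.575 [-0.42781937  0.13097223  0.06887924] 0.002282528204604753
the job is handed in; nothing more can be done
None
```

The dial is set to the middle notch and fully up, and the lock bolt is home. I handed the job in at about 30.6 s, with the gripper clear of everything.

- **Dial press:** I gripped the bar and pressed in small steps until the stiffness rose sharply, about 4.4 mm down. Peak force was about 12.3 N, roughly 1.3 N over the dial's own spring. I then eased off and turned it about 1.3 rad clockwise, staying 0.5 to 0.85 mm above the touch. Torque about the dial's axis showed almost no resistance while turning.
- **Release:** I let the dial rise while still gripped and opened the fingers at almost its rest height. The pointer sits about 0.3 mm from the centre of the middle notch. In the scene camera the dial's rim is back at its starting height.
- **Bolt:** I slid it about 18 mm to a firm stop, pushing with about 6 N at the end. Nothing blocked it, which fits the pointer being up.
- **Bystanders:** The nozzle, bowl and jar are within the measuring error of where they started. The network missed the tart ring in the last pictures (one wrong hit), so its position is unconfirmed at the end, but the arm never touched down near it.
- **Disagreements:** The wrist camera's calibration was off by about 1.5 mm from the fingers as seen in the picture, so I centred on the visible fingers instead. A steady sideways force of 3 to 5 N remained on the grip while turning.

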